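Open the sample station's locked slide cover

TASK

Open the sample station on the bench. Its sliding cover is blocked by a plastic push rivet whose centre pin has popped up in the cover's path: press that pin in flush with the rivet's head, then pull the cover's spring plunger knob to unlock the cover, slide the cover fully open and let the plunger drop home in the hole there so that the cover is locked open. Leave the bottle, the beaker and the label printer beside it where they stand, and let go at the end.

Things in the scene. Friction and masses are not known exactly. Their poses are not given: they have to be found in the camera images.
- station: Cream bench cabinet, fixed, 257 mm deep (x), 364 mm wide (y), 175 mm high, its front face sloping down towards its -x (robot) side at 30 degrees from level. Origin: underside, straight below the face's middle; z up, y along the face (cover opens to +y). The face's middle is 102 mm above the origin; up the slope is (cos30, 0, sin30), out of the face (-sin30, 0, cos30).
- rail_mid (a point): Middle of a round steel guard rail, 16 mm thick, along y over the face: 35 mm up the slope from the face's middle, 155 mm out of the face, held by bars at y = +-175 mm, where 12 mm thick cheeks stand up to 17 mm above the face. It blocks an upright tool: come in square to the face, leaning 30 degrees back to the robot.
- cover_mid (a point): Middle of the outer surface of the aluminium sliding cover, 160 mm (up the slope) by 116 mm (along y) by 6 mm; underside 4.5 mm, outer surface 10.5 mm above the face. It hides an opening with capped tubes. Axes: x up the slope, y the opening direction, z out of the face. Guide strips 14 mm high edge its path, 86 mm up and 88 mm down the slope from the face's middle.
- cover (a joint): Travel of the cover along the station's +y, m: 0 = closed (as it starts), 0.12 = fully open, at its end stop. About 2 N of friction; it stays where it is left. Locked at 0 and at 0.12 while the plunger is in its hole (2 mm of play).
- knob (a point): Centre of the black cylindrical plunger knob, 34 mm in diameter, 32 mm long, axis square to the face; it rides on the cover, 62 mm down the slope from the cover's middle. With the plunger home its centre is 50 mm above the face (34 to 66 mm). Below it is a fixed barrel of 24 mm diameter. Axes: x up the slope, y the cover's opening direction, z out of the face = direction of pull.
- plunger (a joint): How far the knob is pulled out, m: 0 = home in a hole (locked), 0.016 = at its stop. The spring pushes back with 4 N at home, 10 N at the stop. The pin is clear of its hole from 0.010 on; let go between the holes it rides on the face at about 0.010 and drops in by itself at the open hole.
- open_hole (a point): Mouth, on the face, of the 14 mm square hole in a steel strip where the plunger drops in at the open end: 62 mm down the slope and 50 mm to +y of the face's middle (the closed hole is 120 mm to its -y).
- rivet_top (a point): Middle of the top of the rivet's grey round centre pin, 14 mm in diameter; moves with the pin. The rivet's head is a grey disc of 28 mm diameter on the face, its top 2.5 mm above it, in the cover's path: 30 mm down the slope and 30 to 70 mm to +y of the face's middle. Axes: x up the slope, y along the face, z out of the face.
- rivet_pin (a joint): How far the rivet's pin is pressed in, m: 0 = 8 mm proud of the head, 0.008 = flush, at its stop. Starts between 0 and 0.002. About 5 N of friction; it stays where it is pushed. More than 2 mm proud it stops the cover.
- bottle: Glass bottle with blue cap, 86 mm in diameter, 175 mm high, loose, standing; origin: centre of its underside. Not to be disturbed.
- beaker: Open glass beaker, 80 mm in diameter, 100 mm high, loose, standing; origin: centre of its underside. Not to be disturbed.
- printer: Grey and blue label printer, 190 by 130 by 62 mm, loose; origin: centre of its underside. Not to be disturbed.

How it is judged:
By the outcome, as a careful person would: the job done as asked, in the order asked, and still so for the second after the job is handed in, with the robot touching nothing.
It also fails if it takes over 48 s, if anything falls off the work surface, if the arm or the gripper's body presses on something with over 40 N, if the wrist force passes 120 N, or if a joint passes its speed limit or range.

ROBOT

A 6-joint arm with a two-finger parallel gripper is mounted at the origin on the work surface. World frame = base frame: x ahead of the robot, y to its left, z up, the work surface at z = 0. Lengths are in m, angles in rad, forces in N, time in s.
With the tool pointing down it reaches from about 0.35 to 0.875 m from the base axis. Payload 4.2 kg.
Tool frame: the origin (TCP) lies midway between the tips of the shut fingers; the grasp point (between the pads) lies 19 mm behind it (manip.grip_point_offset is the z of the grasp point in the tool frame, in m); z points along the fingers, y is the line along which they close (so a half turn about z gives the same grasp; the last joint's range is limited). The gripper opens to 87 mm and grips with 3 to 60 N. Pads are 19 mm wide; open, the fingers measure 117 mm over their backs; the gripper's body (75 mm by 190 mm) begins 51 mm behind the grasp point.
Start: joints at [1.541, 0.385, 0.008, 0, -1.194, -0.259], TCP at [0.178, 0.599, 0.223] pointing down, gripper open.
Joint ranges: [-3.14, 3.14], [-1.21, 2.06], [-1.07, 1.41], [-3.16, 2.05], [-2.99, -0.16], [-3.1, 3.1]. Speed limits (rad/s): [2.79, 2.79, 3.14, 3.14, 3.14, 3.14].

INTERFACE

Orientations are given as a 3x3 rotation matrix whose columns are the frame's x, y, z axes.
In Python, from bench import manip gives the robot as it stands.
- The arm moves only by the tool drive_tool, never from a script. Its argument "targets" is text: rows parted by semicolons, each of 7 numbers parted by spaces: the turn, a rotation vector about the tool's x, y, z in units of 5 degrees (1.0 is 5 degrees), then the shift along the tool's x, y, z in units of 0.05 m (1.0 is 0.05 m), then the closure, from -1 (fully open) to 1 (shut), so that 0 is half open. A call has 1 to 5 rows; each row shifts and turns the commanded pose from where the row before left it, along the tool's axes as they then stand; what a row does not reach is not made up. A row lasts 1/8 s, in which the tool goes at most 62.5 mm and 10.7 degrees, less where a joint would pass 70% of its speed; a pose out of reach is approached as far as the arm can. A call with a number of a shift or a turn outside -1 to 1 is refused whole. A call with a gripper value outside its range is refused whole. The fingers move at their own pace and stop on an object; "squeeze" is the grip in N (left out, the last holds). Time passes only in rows, so rows that do not move let the fingers close. It gives the time, the measured TCP pose, the force, the opening and the grip force at its end, in the units of the state.
- manip.get_obs(): the state, without advancing time (a new reading comes with each control period).
- manip.grab_frame(name): name is "side" or "top" or "wrist"; returns a dict with "image" (400x640x3 uint8, red, green, blue), "mtx" (3x3 intrinsics, pixels), "T" (4x4, takes a point from camera to world coordinates). Camera axes: x right, y up, looking along -z (the intrinsics and any distortion apply to the point x, -y, -z); pixel columns grow to the right and rows downward; lengths in m; the calibration is good to about 2 mm. The wrist camera is an equidistant fisheye: a pixel r from the principal point sees the ray r / f radians off the axis. A picture is of the moment at which its call begins. There is no depth.
- manip.hand_in(): hands the job in; it is judged then, once.
The state is a dict: "time": time; "joint_pos": joint angles; "dq": joint speeds; "tau": joint torques, N m; "tcp_pos": TCP position; "ee_rot": TCP orientation; "contact_force": force on the tool from outside, world axes, zero at the start; "torque": the same for the moment, N m; "opening": finger opening in m; "grip_force": force on a finger pad.
Only numpy, scipy, OpenCV 4.12 (cv2) and the standard library are available. Lean on these libraries where they do the work, as an engineer would, in place of code of your own. Each camera call takes 0.05 s, during which the arm holds its last target. There are 200 camera calls.

## Working session

There is one attempt and no reset: what is moved stays moved. The work goes in short steps, Python scripts to look and compute and a tool call to move; the robot and the scene stay as the last step left them, time stands still between calls to the robot, and variables do not carry over. Pictures are saved under pics/ and viewed, at most 10 in all, crops included, and the job is handed in when it is done.

Besides the shell and the picture viewer there is one more tool, called after ">>>" as name(argument=value, ...) on one line, values as JSON. drive_tool: Moves the arm, as the interface text tells. Its arguments: {"type":"object","properties":{"targets":{"type":"string"},"squeeze":{"type":"number"}},"required":["targets"]}

```bash
mkdir -p pics; ls
python3 - <<'E'
from bench import manip
import cv2,numpy as np
for n in("side","top"):
    f=manip.grab_frame(n);np.savez(f"pics/{n}0.npz",**f)
    cv2.imwrite(f"pics/{n}0.png",f["image"][:,:,::-1]);print(n,f["mtx"],f["T"],f.keys())
o=manip.get_obs();print(o["time"],o["tcp_pos"],o["ee_rot"])
E
```

```text
pics
side [[502.04230819   0.         318.28966465]
 [  0.         502.04230819 198.89058818]
 [  0.           0.           1.        ]] [[-0.97851186  0.11925778 -0.1682026   0.35975985]
 [-0.20544012 -0.49436417  0.84462917  1.16592664]
 [ 0.01757526  0.86103522  0.50824154  0.87949248]
 [ 0.          0.          0.          1.        ]] dict_keys(['image', 'mtx', 'T'])
top [[519.46532478   0.         317.81684415]
 [  0.         519.46532478 190.99281764]
 [  0.           0.           1.        ]] [[-0.05127913  0.97393382 -0.22096008  0.20546529]
 [-0.99866853 -0.04876177  0.01683617  0.02089236]
 [ 0.00562291  0.22152922  0.97513752  1.91829524]
 [ 0.          0.          0.          1.        ]] dict_keys(['image', 'mtx', 'T'])
0.1 [0.17783958 0.59861241 0.22158018] [[ 9.58538450e-01 -2.84962889e-01 -4.38711817e-04]
 [-2.84963203e-01 -9.58536612e-01 -1.88024947e-03]
 [ 1.15279981e-04  1.92730813e-03 -9.99998136e-01]]
```

View pics/side0.png

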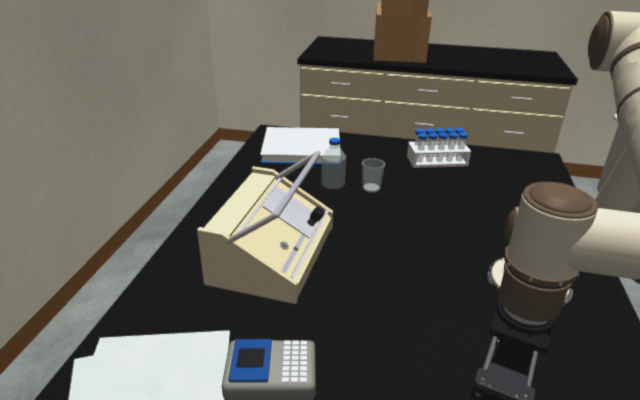

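View pics/top0.png

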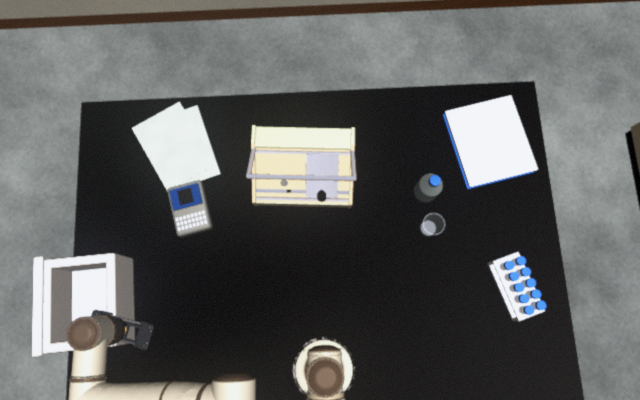

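The side view shows the station around (265,235), with the knob near (317,215) and the rivet near (285,245). In the top view, the station spans (250-356, 126-207), with the knob at (322,196) and the rivet at (284,183). The bottle and beaker are on the -y side of the station and the printer is on the +y side. Next I'll zoom in on both.

Run:
```python
import cv2,numpy as np
a=cv2.imread("pics/side0.png")[160:310,190:350];b=cv2.imread("pics/top0.png")[115:215,240:366]
a=cv2.resize(a,None,fx=4,fy=4,interpolation=cv2.INTER_CUBIC)
b=cv2.resize(b,None,fx=5,fy=5,interpolation=cv2.INTER_CUBIC)
cv2.imwrite("pics/a.png",a);cv2.imwrite("pics/b.png",b)
```

```text
(no output)
```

View pics/a.png

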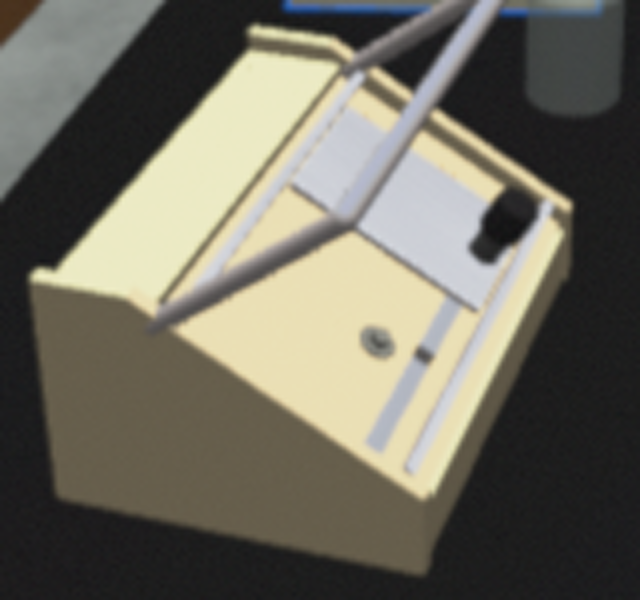

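View pics/b.png

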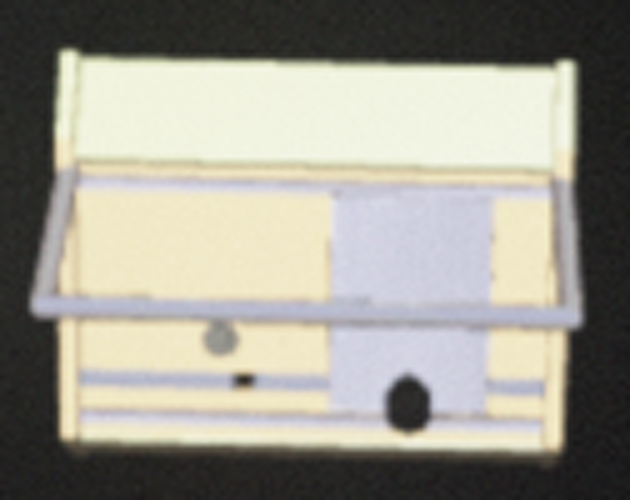

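In the side crop (4x), the open hole is at (423,354), the knob at (508,217), the rivet at (377,341) and the rail corner at (350,218). In the top crop (5x), the hole is at (244,380), the knob at (408,403) and the rivet at (220,338), and the rail runs from (38,304) to (578,319).

```bash
cat > h.py <<'E'
import numpy as np,cv2
c,s=np.cos(np.pi/6),.5
def face(u,y,n): return np.array([u*c-n*s,y,.102+u*s+n*c])
def ray(f,p):
    k=f["mtx"];d=np.array([(p[0]-k[0,2])/k[0,0],-(p[1]-k[1,2])/k[1,1],-1.]);d=f["T"][:3,:3]@d
    return f["T"][:3,3],d/np.linalg.norm(d)
def meet(rs):
    P=[np.eye(3)-np.outer(d,d) for _,d in rs]
    x=np.linalg.solve(sum(P),sum(p@o for p,(o,_) in zip(P,rs)))
    return x,[np.linalg.norm(p@(x-o)) for p,(o,_) in zip(P,rs)]
E
python3 - <<'E'
from h import *
np.set_printoptions(precision=4,suppress=True)
S=dict(np.load("pics/side0.npz"));T=dict(np.load("pics/top0.npz"))
A=lambda x,y:((x+.5)/4-.5+190,(y+.5)/4-.5+160)
B=lambda x,y:((x+.5)/5-.5+240,(y+.5)/5-.5+115)
pts={"hole":(A(423,354),B(244,380)),"knob":(A(508,217),B(408,403)),"rivet":(A(377,341),B(220,338)),"railL":(A(350,218),B(40,304)),"frontL":(A(432,495),B(68,442)),"backL":(A(40,275),B(66,55))}
W={}
for n,(a,b) in pts.items():
    x,e=meet([ray(S,a),ray(T,b)]);W[n]=x;print(n,x,e)
M={"hole":face(-.062,.05,0),"knob":face(-.062,-.07,.05),"railL":face(.035,.175,.155)}
ks=list(M);m=np.array([M[k] for k in ks]);w=np.array([W[k] for k in ks])
mc=m.mean(0);wc=w.mean(0);C=(m-mc)[:,:2].T@(w-wc)[:,:2]
th=np.arctan2(C[0,1]-C[1,0],C[0,0]+C[1,1]);R=np.array([[np.cos(th),-np.sin(th),0],[np.sin(th),np.cos(th),0],[0,0,1]])
t=wc-R@mc;print("yaw",np.degrees(th),"t",t);print(w-(m@R.T+t))
r=R.T@(W["rivet"]-t);d=r-[0,0,.102];print("rivet u,y,n",d[0]*c+d[2]*s,r[1],-d[0]*s+d[2]*c)
E
```

```text
hole [0.632  0.0961 0.0723] [np.float64(0.001346846226636751), np.float64(0.0013468462266366338)]
knob [ 0.5992 -0.0214  0.1147] [np.float64(0.0009578547228827019), np.float64(0.0009578547228823438)]
rivet [0.6599 0.1116 0.0894] [np.float64(0.001132684316230965), np.float64(0.0011326843162307951)]
railL [0.6453 0.2208 0.2566] [np.float64(0.0009144347800148745), np.float64(0.000914434780015161)]
frontL [0.5939 0.2262 0.0633] [np.float64(0.0010472865277301236), np.float64(0.0010472865277300401)]
backL [0.8491 0.2085 0.1767] [np.float64(0.0005842760396416556), np.float64(0.0005842760396418109)]
yaw -3.4570593375101883 t [0.6821 0.0433 0.0015]
[[ 0.0004 -0.0004 -0.0002]
 [-0.0002  0.0004 -0.0011]
 [-0.0003 -0.      0.0014]]
rivet u,y,n -0.02988013495285494 0.06678655693063704 0.0009373412495766141
```

The three points fit to within 1.5 mm: yaw is -3.46° and the origin is (0.682, 0.043). Next is a helper that converts a target into tool units.

```bash
cat >> h.py <<'E'
th=np.radians(-3.46);YW=np.array([[np.cos(th),-np.sin(th),0],[np.sin(th),np.cos(th),0],[0,0,1]])
T0=np.array([.682,.0433,.0005])
RT=YW@np.array([[c,0,s],[0,-1,0],[s,0,-c]])
def uyn(p):
    r=YW.T@(p-T0)-[0,0,.102];return np.array([r[0]*c+r[2]*s,r[1],-r[0]*s+r[2]*c])
def plan(*goals):
    from bench import manip
    from scipy.spatial.transform import Rotation as Ro
    np.set_printoptions(precision=3,suppress=True)
    o=manip.get_obs();R=o["ee_rot"];p=o["tcp_pos"]
    print("t",o["time"],"uyn mm",uyn(p)*1e3,"F",o["contact_force"],"op",o["opening"],"grip",o["grip_force"])
    print("turn units",Ro.from_matrix(R.T@RT).as_rotvec(degrees=True)/5)
    for g in goals:
        w=T0+YW@face(*g); print(g,"shift units, target axes",RT.T@(w-p)/.05); p=w
E
python3 - <<'E'
from h import *
from bench import manip
plan((-.045,.05,.14),(-.03,.067,.05))
o=manip.get_obs();f=manip.grab_frame("wrist");print(f["mtx"],o["ee_rot"].T@(f["T"][:3,3]-o["tcp_pos"]),o["ee_rot"].T@f["T"][:3,:3])
E
```

```text
t 0.1 uyn mm [-405.304  523.873  371.504] F [ 0.433 -0.911  0.227] op 0.08700188296511714 grip 0.0
turn units [ 0.707  5.975 -2.553]
(-0.045, 0.05, 0.14) shift units, target axes [7.206 9.477 4.63 ]
(-0.03, 0.067, 0.05) shift units, target axes [ 0.3  -0.34  1.8 ]
[[309.707   0.    321.145]
 [  0.    309.707 195.814]
 [  0.      0.      1.   ]] [ 0.072 -0.001 -0.163] [[ 0.     0.965  0.261]
 [ 1.    -0.     0.   ]
 [ 0.001  0.261 -0.965]]
```

The wrist camera sits on the tool's +x side, which would put it against the rail. I'll use the half-turned grasp so the camera faces down the slope; joint 6 should end near +1.3, within range. First I translate with the tool pointing down, then turn.

>>> drive_tool(targets="0 0 0 0.74 0.72 -0.17 1;0 0 0 0.74 0.72 -0.17 1;0 0 0 0.74 0.72 -0.17 1;0 0 0 0.74 0.72 -0.17 1;0 0 0 0.74 0.72 -0.17 1", squeeze=20)

```text
time: 0.78
tcp_pos: [0.3045, 0.3722, 0.2652]
ee_rot: [[0.959, -0.284, -0.0], [-0.284, -0.959, -0.0], [-0.0, 0.0, -1.0]]
contact_force: [1.7, 0.4, 0.0]
opening: 0.0449
grip_force: 0.0
```

>>> drive_tool(targets="0 0 0 0.74 0.72 -0.17 1;0 0 0 0.74 0.72 -0.17 1;0 0 0 0.74 0.72 -0.17 1;0 0 0 0.74 0.72 -0.17 1;0 0 0 0.74 0.72 -0.17 1")

```text
time: 1.4
tcp_pos: [0.4305, 0.147, 0.3078]
ee_rot: [[0.959, -0.285, 0.0], [-0.285, -0.959, 0.0], [0.0, -0.0, -1.0]]
contact_force: [0.8, 0.1, 0.1]
opening: 0.0016
grip_force: 0.0
```

>>> drive_tool(targets="0 0 0 0.74 0.72 -0.17 1;0 0 0 0.74 0.72 -0.17 1;0 0 1 0 0 0 1;0 0 1 0 0 0 1;0 0 1 0 0 0 1")

```text
time: 2.02
tcp_pos: [0.4804, 0.0582, 0.3242]
ee_rot: [[0.85, -0.526, -0.001], [-0.526, -0.85, -0.0], [-0.001, 0.001, -1.0]]
contact_force: [-0.6, 0.1, 0.6]
opening: 0.0004
grip_force: 0.0
```

>>> drive_tool(targets="0 0 1 0 0 0 1;0 0 1 0 0 0 1;0 0 1 0 0 0 1;0 0 1 0 0 0 1;0 0 1 0 0 0 1")

```text
time: 2.65
tcp_pos: [0.4803, 0.0585, 0.3242]
ee_rot: [[0.549, -0.836, -0.001], [-0.836, -0.549, -0.0], [-0.0, 0.001, -1.0]]
contact_force: [-0.3, 0.7, 0.2]
opening: 0.0005
grip_force: 0.0
```

>>> drive_tool(targets="0 0 1 0 0 0 1;0 0 1 0 0 0 1;0 0 1 0 0 0 1;0 0 1 0 0 0 1;0 0 1 0 0 0 1")

```text
time: 3.28
tcp_pos: [0.4803, 0.0585, 0.3242]
ee_rot: [[0.144, -0.99, -0.001], [-0.99, -0.144, -0.0], [-0.0, 0.001, -1.0]]
contact_force: [0.5, 0.2, -0.6]
opening: 0.0005
grip_force: 0.0
```

>>> drive_tool(targets="0 0 1 0 0 0 1;0 0 1 0 0 0 1;0 0 1 0 0 0 1;0 0 1 0 0 0 1;0 0 1 0 0 0 1")

```text
time: 3.9
tcp_pos: [0.4803, 0.0585, 0.3242]
ee_rot: [[-0.288, -0.958, -0.001], [-0.958, 0.288, -0.0], [0.0, 0.001, -1.0]]
contact_force: [1.2, 0.3, 0.8]
opening: 0.0005
grip_force: 0.0
```

>>> drive_tool(targets="0 0 1 0 0 0 1;0 0 1 0 0 0 1;0 0 1 0 0 0 1;0 0 1 0 0 0 1;0 0 1 0 0 0 1")

```text
time: 4.53
tcp_pos: [0.4803, 0.0585, 0.3242]
ee_rot: [[-0.665, -0.746, -0.001], [-0.746, 0.665, -0.0], [0.0, 0.001, -1.0]]
contact_force: [-0.3, 0.3, -0.3]
opening: 0.0002
grip_force: 0.0
```

>>> drive_tool(targets="0 0 1 0 0 0 1;0 0 1 0 0 0 1;0 0 1 0 0 0 1;0 0 1 0 0 0 1;0 0 1 0 0 0 1")

```text
time: 5.15
tcp_pos: [0.4803, 0.0585, 0.3242]
ee_rot: [[-0.919, -0.395, -0.001], [-0.395, 0.919, -0.0], [0.001, 0.0, -1.0]]
contact_force: [-1.2, -0.2, -1.3]
opening: 0.0001
grip_force: 0.0
```

```bash
sed -i 's/^RT=.*/RT=YW@np.array([[-c,0,s],[0,1,0],[-s,0,-c]])/' h.py
python3 - <<'E'
from h import *
from bench import manip
plan((-.06,.05,.14),(-.03,.067,.05))
print(manip.get_obs()["joint_pos"],manip.get_obs()["tcp_pos"])
E
```

```text
t 5.15 uyn mm [-64.317   2.997 293.134] F [-1.197 -0.155 -1.272] op 0.00013684571342212836 grip 0.0
turn units [ 1.401 -5.899  5.225]
(-0.06, 0.05, 0.14) shift units, target axes [-0.086  0.94   3.063]
(-0.03, 0.067, 0.05) shift units, target axes [-0.6   0.34  1.8 ]
[ 0.458  0.081 -0.142 -0.    -1.349 -1.622] [0.48  0.058 0.324]
```

>>> drive_tool(targets="0.234 -0.983 0.871 0 0 0 1;0.234 -0.983 0.871 0 0 0 1;0.234 -0.983 0.871 0 0 0 1;0.234 -0.983 0.871 0 0 0 1;0.234 -0.983 0.871 0 0 0 1")

```text
time: 5.78
tcp_pos: [0.4803, 0.0585, 0.3247]
ee_rot: [[-0.904, -0.017, 0.427], [-0.022, 1.0, -0.007], [-0.427, -0.016, -0.904]]
contact_force: [-0.7, -0.3, 0.0]
opening: 0.0002
grip_force: 0.0
```

>>> drive_tool(targets="0.234 -0.983 0.871 0 0 0 1;0 0 0 0 0.3 0.9 1;0 0 0 0 0.3 0.9 1;0 0 0 0 0.3 0.9 1;0 0 0 0 0 0 1")

```text
time: 6.4
tcp_pos: [0.5496, 0.0981, 0.2031]
ee_rot: [[-0.868, 0.058, 0.493], [0.048, 0.998, -0.034], [-0.494, -0.006, -0.869]]
contact_force: [0.4, -0.8, 0.4]
opening: 0.0004
grip_force: 0.0
```

Run:
```python
from h import *
from bench import manip
plan((-.03,.067,.04))
print(manip.get_obs()["joint_pos"])
f=manip.grab_frame("wrist");np.savez("pics/w0.npz",**f);cv2.imwrite("pics/w0.png",f["image"][:,:,::-1])
```

```text
t 6.4 uyn mm [-66.978  46.73  154.882] F [ 0.385 -0.826  0.41 ] op 0.00041526399949725007 grip 0.0
turn units [-0.043 -0.075  0.053]
(-0.03, 0.067, 0.04) shift units, target axes [-0.74   0.405  2.298]
[ 0.506  0.074 -0.833  0.909 -0.347 -2.951]
```

View pics/w0.png

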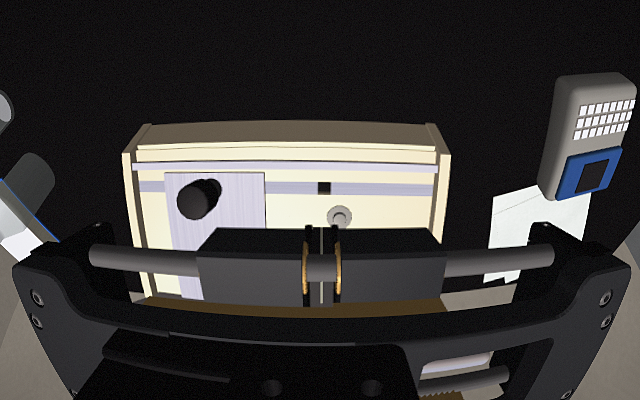

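The wrist picture shows the rivet at about (340,215), the open hole at (324,188) and the knob top at (191,200). The shut fingers are at (321,265). I'll check these against the station pose.

```bash
cat >> h.py <<'E'
def wface(f,px,n):
    k=f["mtx"];v=np.array([px[0]-k[0,2],px[1]-k[1,2]]);r=np.linalg.norm(v);a=r/k[0,0]
    d=f["T"][:3,:3]@np.array([v[0]/r*np.sin(a),-v[1]/r*np.sin(a),-np.cos(a)])
    o=uyn(f["T"][:3,3]);e=uyn(f["T"][:3,3]+d)-o
    return (o+e*(n-o[2])/e[2])*1e3
E
python3 - <<'E'
from h import *
np.set_printoptions(precision=2,suppress=True)
f=dict(np.load("pics/w0.npz"));im=f["image"]
g=im[176:236,305:365]
cv2.imwrite("pics/w0c.png",cv2.resize(g[:,:,::-1],None,fx=9,fy=9,interpolation=cv2.INTER_CUBIC))
print("hole",wface(f,(324,188),0),"knob top",wface(f,(191.5,201),.066),"rivet head",wface(f,(340,215.5),.0025))
E
```

```text
hole [-61.03  49.92   0.  ] knob top [-64.55 -69.52  66.  ] rivet head [-31.38  67.31   2.5 ]
```

View pics/w0c.png

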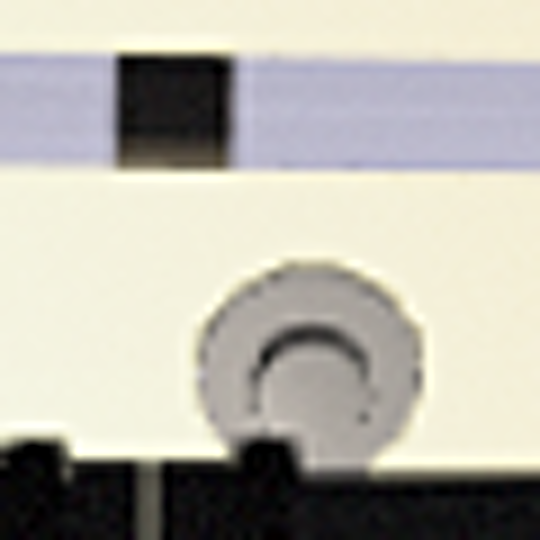

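The crop shows the rivet head centred near (339.5,217). Hole, knob and rivet agree with the pose to 1–2 mm, with the rivet at y≈67. I'll approach it now.

>>> drive_tool(targets="-0.04 -0.07 0.05 -0.18 0.1 0.4 1;0 0 0 -0.18 0.1 0.5 1;0 0 0 -0.18 0.1 0.5 1;0 0 0 -0.18 0.1 0.5 1;0 0 0 0 0 0 1")

```text
time: 7.08
tcp_pos: [0.6352, 0.1138, 0.1582]
ee_rot: [[-0.872, 0.057, 0.486], [0.052, 0.998, -0.023], [-0.486, 0.006, -0.874]]
contact_force: [0.2, -0.4, 0.1]
opening: 0.0003
grip_force: 0.0
```

Run:
```python
from h import *
from bench import manip
plan((-.03,.067,.002))
print(manip.get_obs()["joint_pos"])
```

```text
t 7.075 uyn mm [-16.311  67.551  73.696] F [ 0.163 -0.385  0.059] op 0.00031414231651739 grip 0.0
turn units [ 0.078 -0.181  0.005]
(-0.03, 0.067, 0.002) shift units, target axes [ 0.274 -0.011  1.434]
[ 0.374  0.267 -0.743  1.149 -0.219 -3.095]
```

Joint 6 is nearly at its limit (-3.095), so the half-turned grasp won't work here. Before flipping back, I'll check whether there is a physical camera on the hand.

Run:
```python
from h import *
from bench import manip
o=manip.get_obs();w=manip.grab_frame("wrist");C=w["T"][:3,3]
f=manip.grab_frame("side");im=f["image"][:,:,::-1].copy()
def pj(P):
    q=f["T"][:3,:3].T@(P-f["T"][:3,3]);k=f["mtx"];return k[0,0]*q[0]/-q[2]+k[0,2],-k[1,1]*q[1]/-q[2]+k[1,2]
a=pj(C);x0,y0=190,60
g=cv2.resize(im[y0:y0+190,x0:x0+220],None,fx=3,fy=3,interpolation=cv2.INTER_CUBIC)
t=np.load("pics/top0.npz")["image"][300:360,80:180,::-1];t=cv2.resize(t,None,fx=3,fy=3,interpolation=cv2.INTER_CUBIC)
mk=pj(o["tcp_pos"])
cv2.circle(g,(int((a[0]-x0)*3),int((a[1]-y0)*3)),4,(0,0,255),1);cv2.circle(g,(int((mk[0]-x0)*3),int((mk[1]-y0)*3)),4,(0,255,0),1)
g[:180,:300]=t
print(a,mk,uyn(C));cv2.imwrite("pics/s1.png",g)
```

```text
(np.float64(347.9895880072131), np.float64(197.39776502123192)) (np.float64(292.81430851541313), np.float64(225.16046630767693)) [-0.08474492  0.06703518  0.23721255]
```

View pics/s1.png

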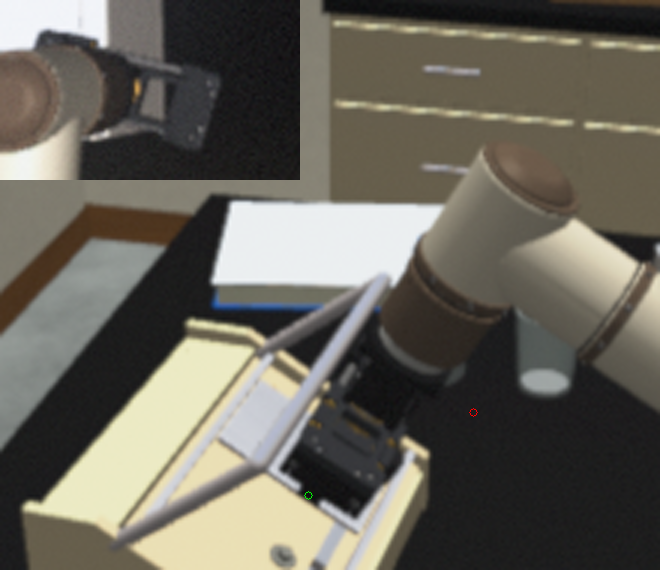

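The red circle marks the camera's computed position and there is nothing there, so the camera has no body. The unflipped grasp is therefore clear of the rail, since the hand body's half-thickness is 37.5 mm. I'll retreat and turn back 180°.

>>> drive_tool(targets="0 0 0 0.25 0 -0.5 1;0 0 0 0.25 0 -0.5 1;0 0 0 0.25 0 -0.5 1;0 0 -1 0.25 0 -0.5 1;0 0 -1 0 0 0 1")

```text
time: 7.8
tcp_pos: [0.5404, 0.1191, 0.2233]
ee_rot: [[-0.867, -0.101, 0.488], [-0.126, 0.992, -0.019], [-0.482, -0.078, -0.873]]
contact_force: [-0.3, -0.6, 0.5]
opening: 0.0001
grip_force: 0.0
```

>>> drive_tool(targets="0 0 -1 0 0 0 1;0 0 -1 0 0 0 1;0 0 -1 0 0 0 1;0 0 -1 0 0 0 1;0 0 -1 0 0 0 1")

```text
time: 8.43
tcp_pos: [0.541, 0.1183, 0.2215]
ee_rot: [[-0.745, -0.457, 0.485], [-0.533, 0.846, -0.021], [-0.401, -0.274, -0.874]]
contact_force: [-0.6, -0.0, 0.1]
opening: 0.0006
grip_force: 0.0
```

>>> drive_tool(targets="0 0 -1 0 0 0 1;0 0 -1 0 0 0 1;0 0 -1 0 0 0 1;0 0 -1 0 0 0 1;0 0 -1 0 0 0 1")

```text
time: 9.05
tcp_pos: [0.541, 0.1183, 0.2214]
ee_rot: [[-0.482, -0.729, 0.485], [-0.84, 0.542, -0.021], [-0.247, -0.418, -0.874]]
contact_force: [-1.0, -0.1, -0.4]
opening: 0.0009
grip_force: 0.0
```

```bash
sed -i 's/^RT=.*/RT=YW@np.array([[c,0,s],[0,-1,0],[s,0,-c]])/' h.py
python3 - <<'E'
from h import *
from bench import manip
plan((-.03,.067,.03))
print(manip.get_obs()["joint_pos"])
E
```

```text
t 9.05 uyn mm [-66.367  66.359 175.658] F [-0.983 -0.089 -0.405] op 0.000895519289406034 grip 0.0
turn units [  0.141   0.211 -23.956]
(-0.03, 0.067, 0.03) shift units, target axes [ 0.727 -0.013  2.913]
[ 0.594  0.05  -0.775  0.757 -0.435 -1.818]
```

>>> drive_tool(targets="0 0 -1 0 0 0 1;0 0 -1 0 0 0 1;0 0 -1 0 0 0 1;0 0 -1 0 0 0 1;0 0 -1 0 0 0 1")

```text
time: 9.68
tcp_pos: [0.541, 0.1183, 0.2214]
ee_rot: [[-0.129, -0.865, 0.485], [-0.991, 0.136, -0.021], [-0.047, -0.483, -0.874]]
contact_force: [-0.0, -0.4, 0.6]
opening: 0.0004
grip_force: 0.0
```

>>> drive_tool(targets="0 0 -1 0 0 0 1;0 0 -1 0 0 0 1;0 0 -1 0 0 0 1;0 0 -1 0 0 0 1;0 0 -1 0 0 0 1")

```text
time: 10.3
tcp_pos: [0.541, 0.1183, 0.2215]
ee_rot: [[0.249, -0.838, 0.485], [-0.955, -0.296, -0.021], [0.161, -0.458, -0.874]]
contact_force: [-0.2, -0.2, 0.2]
opening: 0.0002
grip_force: 0.0
```

>>> drive_tool(targets="0 0 -1 0 0 0 1;0 0 -1 0 0 0 1;0 0 -1 0 0 0 1;0 0 -1 0 0 0 1;0 0 -1 0 0 0 1")

```text
time: 10.92
tcp_pos: [0.5409, 0.1183, 0.2214]
ee_rot: [[0.58, -0.655, 0.485], [-0.741, -0.672, -0.021], [0.34, -0.347, -0.874]]
contact_force: [0.3, 0.3, -0.4]
opening: 0.0007
grip_force: 0.0
```

>>> drive_tool(targets="0 0 -1 0 0 0 1;0 0 -1 0 0 0 1;0 0 -1 0 0 0 1;0 0 -1 0 0 0 1;0 0 -1 0 0 0 1")

```text
time: 11.55
tcp_pos: [0.541, 0.1183, 0.2214]
ee_rot: [[0.802, -0.348, 0.485], [-0.387, -0.922, -0.021], [0.455, -0.171, -0.874]]
contact_force: [-0.6, -0.1, -0.0]
opening: 0.0007
grip_force: 0.0
```

>>> drive_tool(targets="0 0 -1 0 0 0 1;0 0 -1 0 0 0 1;0 0 -1 0 0 0 1;0 0 -1 0 0 0 1;0 0 0 0 0 0.5 1")

```text
time: 12.18
tcp_pos: [0.5542, 0.1194, 0.2018]
ee_rot: [[0.87, -0.053, 0.489], [-0.051, -0.999, -0.018], [0.49, -0.009, -0.872]]
contact_force: [0.6, 0.2, 0.4]
opening: 0.0007
grip_force: 0.0
```

Run:
```python
from h import *
from bench import manip
plan((-.032,.067,.03))
print(manip.get_obs()["joint_pos"])
```

```text
t 12.175 uyn mm [-64.82   68.224 152.093] F [0.633 0.156 0.404] op 0.0006538749548609551 grip 0.0
turn units [-0.133  0.137  0.015]
(-0.032, 0.067, 0.03) shift units, target axes [0.656 0.024 2.442]
[ 0.542  0.092 -0.809  0.884 -0.353  0.182]
```

>>> drive_tool(targets="-0.07 0.07 0.01 0.13 0 0.48 1;-0.06 0.07 0 0.13 0 0.48 1;0 0 0 0.13 0 0.48 1;0 0 0 0.13 0 0.48 1;0 0 0 0.13 0 0.48 1")

```text
time: 12.8
tcp_pos: [0.6428, 0.1174, 0.1207]
ee_rot: [[0.872, -0.073, 0.484], [-0.053, -0.997, -0.054], [0.486, 0.021, -0.874]]
contact_force: [0.4, -0.2, 0.4]
opening: 0.0005
grip_force: 0.0
```

Run:
```python
from h import *
from bench import manip
plan((-.032,.067,.012))
print(manip.get_obs()["joint_pos"])
```

```text
t 12.8 uyn mm [-28.689  71.61   37.573] F [ 0.366 -0.231  0.351] op 0.0005001076708538778 grip 0.0
turn units [ 0.282  0.182 -0.001]
(-0.032, 0.067, 0.012) shift units, target axes [-0.066  0.092  0.511]
[ 0.222  0.328 -0.78   1.709 -0.161 -0.389]
```

Joint 5 is at its -0.16 limit, so I'll accept the ~1.5° sideways tilt and put the pin under the +y finger, which is the lower edge. I'll go down gently.

>>> drive_tool(targets="0 0 0 -0.06 0.12 0.1 1;0 0 0 0 0.1 0.1 1;0 0 0 0 0 0.1 1;0 0 0 0 0 0.1 1;0 0 0 0 0 0 1")

```text
time: 13.42
tcp_pos: [0.6496, 0.11, 0.1062]
ee_rot: [[0.877, -0.079, 0.473], [-0.053, -0.996, -0.068], [0.477, 0.035, -0.878]]
contact_force: [0.1, -0.2, 0.3]
opening: 0.0006
grip_force: 0.0
```

Run:
```python
from h import *
from bench import manip
plan((-.032,.061,.002))
print(manip.get_obs()["joint_pos"])
```

```text
t 13.425 uyn mm [-29.659  64.573  21.369] F [ 0.102 -0.23   0.289] op 0.0005558589481153701 grip 0.0
turn units [0.448 0.303 0.011]
(-0.032, 0.061, 0.002) shift units, target axes [-0.047  0.071  0.387]
[ 0.191  0.359 -0.77   1.775 -0.161 -0.43 ]
```

>>> drive_tool(targets="0.05 0.05 0 -0.03 0.05 0.06 1;0 0 0 -0.03 0.05 0.06 1;0 0 0 0 0 0.06 1;0 0 0 0 0 0.06 1;0 0 0 0 0 0 1")

```text
time: 14.05
tcp_pos: [0.6532, 0.1075, 0.0982]
ee_rot: [[0.878, -0.082, 0.472], [-0.053, -0.996, -0.076], [0.476, 0.041, -0.878]]
contact_force: [0.8, -0.4, 0.3]
opening: 0.0007
grip_force: 0.0
```

Run:
```python
from h import *
from bench import manip
plan((-.032,.061,.0025))
print(manip.get_obs()["joint_pos"])
```

```text
t 14.05 uyn mm [-30.453  62.307  12.589] F [ 0.846 -0.4    0.308] op 0.0006984028782385498 grip 0.0
turn units [0.539 0.315 0.01 ]
(-0.032, 0.061, 0.0025) shift units, target axes [-0.031  0.026  0.202]
[ 0.169  0.375 -0.764  1.846 -0.16  -0.482]
```

>>> drive_tool(targets="0 0 0 0 0 0.04 1;0 0 0 0 0 0.04 1;0 0 0 0 0 0 1")

```text
time: 14.42
tcp_pos: [0.6551, 0.1077, 0.0955]
ee_rot: [[0.878, -0.083, 0.472], [-0.053, -0.996, -0.077], [0.476, 0.043, -0.878]]
contact_force: [0.3, 0.3, 0.1]
opening: 0.0004
grip_force: 0.1
```

>>> drive_tool(targets="0 0 0 0 0 0.04 1;0 0 0 0 0 0.04 1;0 0 0 0 0 0 1")

```text
time: 14.8
tcp_pos: [0.6569, 0.1077, 0.0923]
ee_rot: [[0.878, -0.084, 0.471], [-0.053, -0.995, -0.079], [0.475, 0.044, -0.879]]
contact_force: [-3.5, -0.8, 2.8]
opening: 0.0001
grip_force: 2.1
```

Run:
```python
from h import *
from bench import manip
plan((-.032,.061,.0025))
print(manip.get_obs()["joint_pos"])
```

```text
t 14.8 uyn mm [-30.15   62.75    5.643] F [-3.469 -0.763  2.767] op 0.00011897805415497732 grip 2.0599700695360657
turn units [0.578 0.324 0.009]
(-0.032, 0.061, 0.0025) shift units, target axes [-0.037  0.035  0.063]
[ 0.158  0.39  -0.756  1.887 -0.161 -0.514]
```

Contact with the pin, at about 4.5 N. I'll press on.

>>> drive_tool(targets="0 0 0 0 0 0.04 1;0 0 0 0 0 0.03 1;0 0 0 0 0 0 1")

```text
time: 15.18
tcp_pos: [0.6585, 0.1076, 0.0897]
ee_rot: [[0.878, -0.085, 0.47], [-0.053, -0.995, -0.081], [0.475, 0.046, -0.879]]
contact_force: [-6.9, -1.8, 5.1]
opening: 0.0007
grip_force: 3.9
```

>>> drive_tool(targets="0 0 0 0 0 0.03 1;0 0 0 0 0 0.03 1;0 0 0 0 0 0 1")

```text
time: 15.55
tcp_pos: [0.6587, 0.1076, 0.0895]
ee_rot: [[0.877, -0.085, 0.472], [-0.053, -0.995, -0.082], [0.477, 0.047, -0.878]]
contact_force: [-22.6, -3.7, 22.1]
opening: 0.0002
grip_force: 14.9
```

Run:
```python
from h import *
from bench import manip
plan((-.032,.061,.0025))
print(manip.get_obs()["joint_pos"])
```

```text
t 15.55 uyn mm [-29.999  62.798   2.354] F [-22.557  -3.655  22.09 ] op 0.0002441976400852364 grip 14.880900376722366
turn units [0.606 0.301 0.011]
(-0.032, 0.061, 0.0025) shift units, target axes [-0.04   0.036 -0.003]
[ 0.149  0.396 -0.752  1.922 -0.161 -0.541]
```

The pin bottomed at n≈2.4 mm with 31 N, which is flush with the head. I'll retreat, open the fingers and move above the knob.

>>> drive_tool(targets="0 0 0 0 0 -0.4 1;0 0 0 -0.1 0 -0.5 1;0 0 0 -0.1 0 -0.5 1;0 0 0 -0.2 0 -0.5 1;0 0 0 -0.2 0 -0.5 1")

```text
time: 16.18
tcp_pos: [0.5772, 0.1202, 0.1788]
ee_rot: [[0.879, -0.084, 0.47], [-0.053, -0.995, -0.08], [0.475, 0.046, -0.879]]
contact_force: [0.9, 0.9, 0.3]
opening: 0.0005
grip_force: 0.0
```

>>> drive_tool(targets="0 0 0 0 0.6 0 -1;0 0 0 0 0.6 0 -1;0 0 0 0 0.6 0 -1;0 0 0 0 0.6 0 -1;0 0 0 0 0.3 0 -1")

```text
time: 16.8
tcp_pos: [0.5661, -0.0161, 0.1847]
ee_rot: [[0.878, -0.086, 0.47], [-0.054, -0.995, -0.082], [0.475, 0.046, -0.879]]
contact_force: [-0.4, 0.8, -0.5]
opening: 0.0426
grip_force: 0.0
```

Run:
```python
from h import *
from bench import manip
plan((-.062,-.07,.10),(-.062,-.07,.033))
print(manip.get_obs()["joint_pos"])
f=manip.grab_frame("wrist");np.savez("pics/w1.npz",**f);cv2.imwrite("pics/w1.png",f["image"][:,:,::-1])
```

```text
t 16.8 uyn mm [-55.935 -66.311 127.263] F [-0.387  0.797 -0.536] op 0.0425846772276778 grip 0.0
turn units [ 0.608  0.33  -0.005]
(-0.062, -0.07, 0.1) shift units, target axes [-0.121  0.074  0.545]
(-0.062, -0.07, 0.033) shift units, target axes [-0.   -0.    1.34]
[ 0.267  0.109 -0.829  0.871 -0.269  0.423]
```

View pics/w1.png

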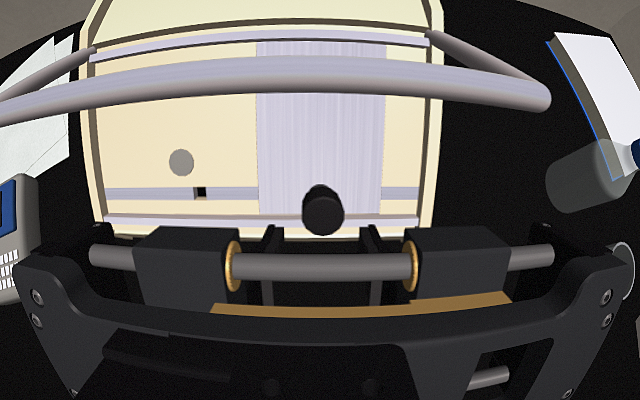

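The rivet at (181,162) is now a flat disc with no proud pin, so it is flush. The knob top at (323,213) sits midway between the opening fingers. I'll straighten the tool and descend.

>>> drive_tool(targets="0.2 0.11 0 -0.06 0.04 0 -1;0.2 0.11 0 -0.06 0.03 0 -1;0.2 0.11 0 0 0 0.2 -1;0 0 0 0 0 0.2 -1;0 0 0 0 0 0.1 -1")

```text
time: 17.48
tcp_pos: [0.5748, -0.0188, 0.1715]
ee_rot: [[0.874, -0.059, 0.483], [-0.052, -0.998, -0.029], [0.484, 0.0, -0.875]]
contact_force: [-0.1, -0.1, -0.8]
opening: 0.0863
grip_force: 0.0
```

Run:
```python
from h import *
from bench import manip
plan((-.062,-.07,.033))
print(manip.get_obs()["joint_pos"])
f=dict(np.load("pics/w1.npz"));print(wface(f,(323,213),.066),wface(f,(181,162),.0025))
```

```text
t 17.475 uyn mm [-54.869 -68.415 111.404] F [-0.131 -0.068 -0.767] op 0.08634936021018019 grip 0.0
turn units [-0.004  0.214  0.013]
(-0.062, -0.07, 0.033) shift units, target axes [-0.143  0.032  1.568]
[ 0.206  0.135 -0.848  0.919 -0.16   0.425]
[-59.76  -70.314  66.   ] [-28.599  64.857   2.5  ]
```

>>> drive_tool(targets="-0.25 0 0 -0.07 0 0.25 -1;-0.25 0 0 -0.07 0 0.25 -1;0 0 0 0 0 0.3 -1;0 0 0 0 0 0.3 -1;0 0 0 0 0 0 -1")

```text
time: 18.1
tcp_pos: [0.5977, -0.0195, 0.1432]
ee_rot: [[0.892, -0.083, 0.445], [-0.055, -0.996, -0.077], [0.45, 0.044, -0.892]]
contact_force: [-1.2, 0.3, 0.2]
opening: 0.0873
grip_force: 0.0
```

Run:
```python
from h import *
from bench import manip
plan((-.062,-.07,.033))
print(manip.get_obs()["joint_pos"])
```

```text
t 18.1 uyn mm [-49.232 -67.77   75.423] F [-1.238  0.296  0.166] op 0.08731012744248494 grip 0.0
turn units [0.568 0.655 0.008]
(-0.062, -0.07, 0.033) shift units, target axes [-0.255  0.045  0.848]
[ 0.156  0.218 -0.837  1.133 -0.161  0.247]
```

Joint 5 pins at its limit here. Tilting about the closing axis (tool more upright) keeps the pads flat on the knob and frees the wrist, and rail clearance at the knob is ample. I'll re-plan with the grasp point.

```bash
cat >> h.py <<'E'
def grip(tilt_y,tilt_x,*goals):
    "moves of the grasp point to goals (u,y,n), first turning to RT tilted; shifts in the tilted tool's axes"
    from bench import manip
    from scipy.spatial.transform import Rotation as Ro
    np.set_printoptions(precision=3,suppress=True)
    o=manip.get_obs();R=o["ee_rot"];z=manip.grip_point_offset
    G=RT@Ro.from_rotvec([tilt_x,tilt_y,0],degrees=True).as_matrix()
    print("t",o["time"],"grasp uyn mm",uyn(o["tcp_pos"]+R[:,2]*z)*1e3,"F",o["contact_force"],"op",o["opening"],"grip",o["grip_force"],"\nq",o["joint_pos"])
    print("tilt now deg",Ro.from_matrix(RT.T@R).as_rotvec(degrees=True),"turn units",Ro.from_matrix(R.T@G).as_rotvec(degrees=True)/5)
    p=o["tcp_pos"]
    for g in goals:
        w=T0+YW@face(*g)-G[:,2]*z; print(g,"shift units",G.T@(w-p)/.05); p=w
E
python3 -c "
from h import *
grip(-9,-1.5,(-.0615,-.07,.09),(-.0615,-.07,.051))"
```

```text
t 18.1 grasp uyn mm [-48.164 -66.843  94.07 ] F [-1.238  0.296  0.166] op 0.08731012744248494 grip 0.0 
q [ 0.156  0.218 -0.837  1.133 -0.161  0.247]
tilt now deg [-2.84  -3.275 -0.041] turn units [ 0.267 -1.145 -0.028]
(-0.0615, -0.07, 0.09) shift units [-0.288  0.052  0.126]
(-0.0615, -0.07, 0.051) shift units [ 0.122 -0.02   0.77 ]
```

>>> drive_tool(targets="0.13 -0.6 0 -0.14 0.02 0.06 -1;0.13 -0.55 0 -0.14 0.03 0.06 -1;0 0 0 0 0 0 -1")

```text
time: 18.48
tcp_pos: [0.596, -0.0267, 0.1403]
ee_rot: [[0.916, -0.083, 0.391], [-0.061, -0.996, -0.067], [0.395, 0.037, -0.918]]
contact_force: [0.9, 0.4, 0.6]
opening: 0.087
grip_force: 0.0
```

```bash
python3 -c "
from h import *
grip(-9,-1.5,(-.0615,-.07,.09),(-.0615,-.07,.051))"
```

```text
t 18.475 grasp uyn mm [-49.622 -74.244  92.154] F [0.937 0.437 0.649] op 0.0870482757507054 grip 0.0 
q [ 0.27   0.243 -0.693  0.586 -0.311  0.694]
tilt now deg [-2.487 -6.72   0.199] turn units [ 0.193 -0.455 -0.061]
(-0.0615, -0.07, 0.09) shift units [-0.243 -0.093  0.078]
(-0.0615, -0.07, 0.051) shift units [ 0.122 -0.02   0.77 ]
```

>>> drive_tool(targets="0.1 -0.2 0 -0.12 -0.05 0.03 -1;0.1 -0.2 0 -0.12 -0.04 0.03 -1;0 0 0 0 0 0 -1")

```text
time: 18.85
tcp_pos: [0.5853, -0.0233, 0.1324]
ee_rot: [[0.93, -0.076, 0.359], [-0.062, -0.997, -0.05], [0.362, 0.024, -0.932]]
contact_force: [-0.1, -0.8, -0.6]
opening: 0.0871
grip_force: 0.0
```

```bash
python3 -c "
from h import *
grip(-9,-1.5,(-.0615,-.07,.09),(-.0615,-.07,.051))"
```

```text
t 18.85 grasp uyn mm [-62.356 -71.841  90.605] F [-0.079 -0.831 -0.638] op 0.08710795695527743 grip 0.0 
q [ 0.291  0.249 -0.661  0.45  -0.354  0.809]
tilt now deg [-1.632 -8.779  0.2  ] turn units [ 0.023 -0.044 -0.042]
(-0.0615, -0.07, 0.09) shift units [ 0.017 -0.038  0.008]
(-0.0615, -0.07, 0.051) shift units [ 0.122 -0.02   0.77 ]
```

Everything is free and in place. I'll descend onto the knob.

>>> drive_tool(targets="0 0 0 0.04 -0.02 0.2 -1;0 0 0 0.04 -0.02 0.2 -1;0 0 0 0.03 -0.01 0.2 -1;0 0 0 0.03 0 0.17 -1;0 0 0 0 0 0 -1")

```text
time: 19.48
tcp_pos: [0.6051, -0.0235, 0.097]
ee_rot: [[0.931, -0.077, 0.356], [-0.063, -0.997, -0.05], [0.358, 0.024, -0.933]]
contact_force: [0.5, -0.3, -0.8]
opening: 0.0872
grip_force: 0.0
```

```bash
python3 -c "
from h import *
grip(-9,-1.5,(-.0615,-.07,.051))"
```

```text
t 19.475 grasp uyn mm [-62.837 -70.797  50.055] F [ 0.472 -0.271 -0.839] op 0.08719981118715228 grip 0.0 
q [ 0.255  0.327 -0.692  0.587 -0.251  0.695]
tilt now deg [-1.644 -8.997  0.257] turn units [ 0.025  0.    -0.054]
(-0.0615, -0.07, 0.051) shift units [ 0.023 -0.016 -0.023]
```

>>> drive_tool(targets="0 0 0 0 0 0 1;0 0 0 0 0 0 1;0 0 0 0 0 0 1;0 0 0 0 0 0 1;0 0 0 0 0 0 1", squeeze=40)

```text
time: 20.1
tcp_pos: [0.6056, -0.0229, 0.0987]
ee_rot: [[0.93, -0.076, 0.359], [-0.063, -0.997, -0.049], [0.361, 0.023, -0.932]]
contact_force: [-0.2, -0.2, 0.2]
opening: 0.0448
grip_force: 0.0
```

>>> drive_tool(targets="0 0 0 0 0 0 1;0 0 0 0 0 0 1;0 0 0 0 0 0 1;0 0 0 0 0 0 1")

```text
time: 20.6
tcp_pos: [0.6055, -0.023, 0.0986]
ee_rot: [[0.93, -0.077, 0.358], [-0.063, -0.997, -0.049], [0.361, 0.023, -0.932]]
contact_force: [0.4, 0.1, -0.2]
opening: 0.0332
grip_force: 40.0
```

```bash
python3 -c "
from h import *
grip(-9,-1.5,(-.0625,-.07,.064))"
```

```text
t 20.6 grasp uyn mm [-61.67  -70.327  51.288] F [ 0.378  0.095 -0.202] op 0.033166872609808024 grip 39.96783586917445 
q [ 0.256  0.324 -0.691  0.586 -0.252  0.696]
tilt now deg [-1.582 -8.845  0.281] turn units [ 0.012 -0.03  -0.058]
(-0.0625, -0.07, 0.064) shift units [-0.057 -0.    -0.249]
```

The knob is gripped at 33 mm opening and 40 N. I'll pull it straight out about 13 mm.

>>> drive_tool(targets="0 0 0 -0.014 0 -0.09 1;0 0 0 -0.014 0 -0.09 1;0 0 0 -0.014 0 -0.09 1;0 0 0 0 0 0 1")

```text
time: 21.1
tcp_pos: [0.5989, -0.022, 0.1101]
ee_rot: [[0.931, -0.077, 0.358], [-0.063, -0.997, -0.048], [0.361, 0.022, -0.932]]
contact_force: [6.2, -2.7, -7.9]
opening: 0.0336
grip_force: 40.0
```

```bash
python3 -c "
from h import *
grip(-9,-1.5,(-.0617,-.07,.0645),(-.0617,.05,.0645))"
```

```text
t 21.1 grasp uyn mm [-61.696 -69.724  64.583] F [ 6.223 -2.652 -7.896] op 0.03356930208309761 grip 39.997285678982735 
q [ 0.272  0.299 -0.676  0.523 -0.29   0.747]
tilt now deg [-1.556 -8.858  0.288] turn units [ 0.007 -0.028 -0.059]
(-0.0617, -0.07, 0.0645) shift units [-0.001  0.005  0.002]
(-0.0617, 0.05, 0.0645) shift units [-0.005 -2.399 -0.063]
```

It is pulled 13.3 mm at about 10 N, which matches the spring. Now the slide.

>>> drive_tool(targets="0 0 0 0 -0.2 -0.005 1;0 0 0 0 -0.2 -0.005 1;0 0 0 0 -0.2 -0.005 1;0 0 0 0 -0.2 -0.005 1;0 0 0 0 -0.2 -0.005 1")

```text
time: 21.72
tcp_pos: [0.6026, 0.028, 0.1101]
ee_rot: [[0.93, -0.077, 0.358], [-0.064, -0.997, -0.049], [0.361, 0.023, -0.932]]
contact_force: [7.7, -3.6, -6.6]
opening: 0.0332
grip_force: 40.0
```

```bash
python3 -c "
from h import *
grip(-9,-1.5,(-.0617,.05,.0645))"
```

```text
t 21.725 grasp uyn mm [-61.123 -19.608  64.254] F [ 7.746 -3.586 -6.561] op 0.0331517160377566 grip 39.99674771446735 
q [ 0.354  0.306 -0.689  0.614 -0.299  0.579]
tilt now deg [-1.577 -8.858  0.3  ] turn units [ 0.011 -0.028 -0.061]
(-0.0617, 0.05, 0.0645) shift units [-0.016 -1.392 -0.039]
```

>>> drive_tool(targets="0 0 0 0 -0.25 -0.007 1;0 0 0 0 -0.25 -0.007 1;0 0 0 -0.01 -0.25 -0.007 1;0 0 0 0 -0.25 -0.007 1;0 0 0 0 -0.2 -0.006 1")

```text
time: 22.35
tcp_pos: [0.6067, 0.0881, 0.1107]
ee_rot: [[0.93, -0.077, 0.359], [-0.064, -0.997, -0.048], [0.362, 0.022, -0.932]]
contact_force: [10.0, -3.7, -6.3]
opening: 0.0332
grip_force: 40.0
```

>>> drive_tool(targets="0 0 0 0 -0.1 -0.003 1;0 0 0 0 -0.08 0 1;0 0 0 0 -0.04 0 1;0 0 0 0 0 0 1")

```text
time: 22.85
tcp_pos: [0.6073, 0.0973, 0.1107]
ee_rot: [[0.93, -0.079, 0.358], [-0.065, -0.997, -0.051], [0.361, 0.024, -0.932]]
contact_force: [9.9, -6.7, -4.3]
opening: 0.0329
grip_force: 40.0
```

```bash
python3 -c "
from h import *
grip(-9,-1.5,(-.0617,.05,.0645))"
```

```text
t 22.85 grasp uyn mm [-60.416  49.961  64.43 ] F [ 9.879 -6.652 -4.303] op 0.03290674639316078 grip 40.00470102299005 
q [ 0.47   0.327 -0.668  0.675 -0.339  0.412]
tilt now deg [-1.715 -8.847  0.36 ] turn units [ 0.037 -0.03  -0.075]
(-0.0617, 0.05, 0.0645) shift units [-0.027 -0.002  0.003]
```

The side force rose from 3.7 to 6.7 N at y=50, so the cover is at its end stop. I'll let the plunger down into the hole.

>>> drive_tool(targets="0 0 0 0 0 0.09 1;0 0 0 0.01 0 0.09 1;0 0 0 0.01 0 0.08 1;0 0 0 0 0 0 1")

```text
time: 23.35
tcp_pos: [0.6136, 0.0968, 0.0997]
ee_rot: [[0.93, -0.079, 0.36], [-0.065, -0.997, -0.05], [0.363, 0.023, -0.932]]
contact_force: [7.5, -6.8, -0.5]
opening: 0.033
grip_force: 40.0
```

```bash
python3 -c "
from h import *
grip(-9,-1.5,(-.0617,.05,.051))"
```

```text
t 23.35 grasp uyn mm [-60.431  49.834  51.792] F [ 7.52  -6.775 -0.492] op 0.0330037295773479 grip 39.985647595021874 
q [ 0.449  0.348 -0.684  0.744 -0.302  0.358]
tilt now deg [-1.671 -8.746  0.372] turn units [ 0.028 -0.05  -0.077]
(-0.0617, 0.05, 0.051) shift units [-0.024 -0.005  0.02 ]
```

It dropped to n=51.8 (home was 51.3), so the pin is in the hole. I'll release and retreat straight out.

>>> drive_tool(targets="0 0 0 0 0 0 -1;0 0 0 0 0 0 -1;0 0 0 0 0 0 -1;0 0 0 0 0 0 -1;0 0 0 0 0 0 -1")

```text
time: 23.98
tcp_pos: [0.6119, 0.0981, 0.0986]
ee_rot: [[0.931, -0.076, 0.358], [-0.063, -0.997, -0.049], [0.361, 0.023, -0.932]]
contact_force: [0.1, -0.2, -0.6]
opening: 0.0748
grip_force: 0.0
```

>>> drive_tool(targets="0 0 0 0 0 0 -1;0 0 0 -0.03 0 -0.3 -1;0 0 0 -0.05 0 -0.4 -1;0 0 0 -0.05 0 -0.5 -1;0 0 0 -0.05 0 -0.5 -1")

```text
time: 24.6
tcp_pos: [0.5728, 0.1027, 0.1751]
ee_rot: [[0.931, -0.077, 0.358], [-0.063, -0.997, -0.049], [0.361, 0.023, -0.932]]
contact_force: [-0.5, 0.8, 0.0]
opening: 0.0866
grip_force: 0.0
```

>>> drive_tool(targets="0 0 0 -0.2 0 -0.5 -1;0 0 0 -0.2 0 -0.5 -1;0 0 0 -0.2 0 -0.4 -1;0 0 0 0 0 0 -1")

```text
time: 25.1
tcp_pos: [0.5201, 0.1085, 0.2305]
ee_rot: [[0.93, -0.075, 0.361], [-0.063, -0.997, -0.046], [0.363, 0.02, -0.931]]
contact_force: [0.0, -0.3, 0.2]
opening: 0.0868
grip_force: 0.0
```

Run:
```python
from h import *
from bench import manip
grip(-9,-1.5,(-.0617,.05,.051))
f=manip.grab_frame("wrist");np.savez("pics/w2.npz",**f);cv2.imwrite("pics/w2.png",f["image"][:,:,::-1])
```

```text
t 25.1 grasp uyn mm [-76.517  55.745 212.115] F [ 0.029 -0.292  0.222] op 0.0867877132692786 grip 0.0 
q [ 0.64   0.052 -0.611  0.415 -0.677  0.563]
tilt now deg [-1.436 -8.704  0.276] turn units [-0.017 -0.059 -0.055]
(-0.0617, 0.05, 0.051) shift units [0.795 0.032 3.138]
```

View pics/w2.png

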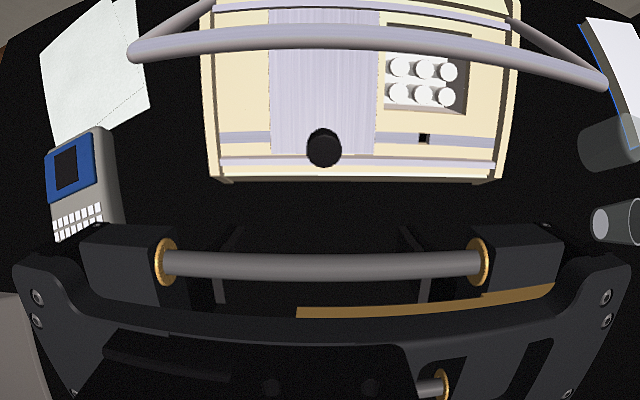

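The cover is fully open, with the tubes exposed at (420,80) and the knob at (324,147). The bottle, beaker and printer are still standing. I'll check the knob's position and hand in.

Run:
```python
from h import *
from bench import manip
f=dict(np.load("pics/w2.npz"));im=f["image"]
m=(im[125:172,300:350].max(2)<60).astype(np.uint8);ys,xs=np.nonzero(m)
k=((xs.min()+xs.max())/2+300,(ys.min()+ys.max())/2+125)
p66,p76=wface(f,k,.066),wface(f,k,.076);print(k,p66,p76)
if abs(p66[1]-50)<5: print(manip.hand_in())
```

```text
(np.float64(324.0), np.float64(147.5)) [-57.37440838  50.03699106  66.        ] [-54.71320017  50.37421986  76.        ]
the job is handed in; nothing more can be done
None
```

The job is handed in: the rivet pin is pressed flush, and the cover is fully open with the plunger down in the open hole. The bottle, beaker and printer were not touched, and the gripper has let go and backed clear, at about 25 s on the clock. I inferred the plunger lock from the knob's height (within about 0.5 mm of home before release), not from trying the cover.

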